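Transfer checked couplings to the packing rack in reverse order

ROBOT

A 7-joint arm with a two-finger parallel gripper is mounted at the origin on the work surface. World frame = base frame: x ahead of the robot, y to its left, z up, the work surface at z = 0. Lengths are in m, angles in rad, forces in N, time in s.
With the tool pointing down it reaches from about 0.425 to 0.875 m from the base axis. Payload 9.9 kg.
Tool frame: the origin (TCP) lies between the finger pads; the fingertips stand tip_extent ahead of it and the grasp point (between the pads) lies 5 mm behind it (tip_extent is the distance from the TCP to the fingertips, in m); z points along the fingers, y is the line along which they close (so a half turn about z gives the same grasp; the last joint's range is limited). The gripper opens to 85 mm and grips with 20 to 120 N. Pads are 22 mm wide; open, the fingers measure 114 mm over their backs; the gripper's body (76 mm by 85 mm) begins 54 mm behind the grasp point. The pads swing forward as they close: fully open they stand 13 mm farther back than shut.
Start: joints at [1.237, 0.576, 0.025, 1.437, -0.015, 1.129, -0.057], TCP at [0.167, -0.654, 0.245] pointing down, gripper open.
Joint ranges: [-2.76, 2.76], [-0.34, 2.15], [-1.52, 1.57], [0.19, 2.46], [-1.09, 4.23], [0.17, 1.99], [-2.82, 2.82]. Speed limits (rad/s): [2.22, 2.22, 3.01, 3.01, 3.14, 3.14, 3.14].

INTERFACE

Orientations are given as a unit quaternion [x, y, z, w].
In Python, from bench import read_state, capture, sign_off, tip_extent gives the robot as it stands.
- The arm moves only by the tool drive_tool, never from a script. Its arguments are lists of equal length, an entry for each row: "delta_pos": the shift along the tool's x, y, z in mm, a list of three; "yaw": the turn about the tool's z in rad; "gripper": the opening, from -1 (shut) to 1 (fully open). A call has 1 to 10 rows; each row shifts and turns the commanded pose from where the row before left it, along the tool's axes as they then stand; what a row does not reach is not made up. A row lasts 1/8 s, in which the tool goes at most 62.5 mm and 10.7 degrees, less where a joint would pass 70% of its speed; a pose out of reach is approached as far as the arm can. A call is refused whole if a number of a shift passes 62.5 or a number of a turn 0.188, either way. A call with a gripper value outside its range is refused whole. The fingers move at their own pace and stop on an object; "force" is the grip in N (left out, the last holds). Time passes only in rows, so rows that do not move let the fingers close. It gives the time, the measured TCP pose, the force, the opening and the grip force at its end, in the units of the state.
- read_state(): the state, without advancing time (a new reading comes with each control period).
- capture(name): name is "scene" or "top" or "wrist"; returns a dict with "frame" (384x512x3 uint8, red, green, blue), "fx", "fy", "cx", "cy" (pixels), "distortion" ([k1, k2, p1, p2, k3] as OpenCV has them; the pictures are not rectified), "origin" and "attitude" of the camera in the world; the wrist camera has in their place "mount" (4x4, takes a point from camera to tool coordinates, whose origin is the TCP and whose axes are the flange's). Camera axes: x right, y down, z forward; pixel columns grow to the right and rows downward; lengths in m; the calibration is good to about 2 mm. A picture is of the moment at which its call begins: read the wrist's pose just before it. There is no depth.
- sign_off(): hands the job in; it is judged then, once.
The state is a dict: "time_s": time; "qpos": joint angles; "joint_vel": joint speeds; "joint_efforts": joint torques, N m; "tool_pos": TCP position; "tcp_rot": TCP orientation; "wrist_force": force on the tool from outside, world axes, zero at the start; "torque": the same for the moment, N m; "width": finger opening in m; "grasp_force": force on a finger pad.
Only numpy, scipy, OpenCV 4.12 (cv2) and the standard library are available. Lean on these libraries where they do the work, as an engineer would, in place of code of your own. Each camera call takes 0.05 s, during which the arm holds its last target. There are 200 camera calls.

TASK

Move the four steel couplings from the grey checking rack to the blue packing rack, standing upright over its pins in reverse order: the coupling that starts nearest the grey rack's white end block goes on the pin farthest from the blue rack's white end block, the next one on the next pin, and so on, until the last one stands on the pin beside the blue rack's white block. Do not tip any coupling over on the way.

Things in the scene. Friction and masses are not known exactly. Their poses are not given: they have to be found in the camera images.
- check_rack: Checking rack, fixed: a grey flat bar 70 x 400 mm, 12 mm thick, on the table, with four round coloured pads in any order at x = 0 and y = +120, +40, -40 and -120 mm. Origin: centre of its underside; y runs along the bar. White end block (50 x 22 mm, top 36 mm above the table) at the +y end, 182 mm from the origin.
- pack_rack: Packing rack, fixed: a blue flat bar 70 x 400 mm, 12 mm thick, with four upright steel pins (10 mm across, 14 mm tall) at x = 0 and y = +120, +40, -40 and -120 mm. Origin: centre of its underside; y runs along the bar. White end block (50 x 22 mm, top 36 mm above the table) at the +y end, 182 mm from the origin. A coupling over a pin stands on the bar's top, z = 12 mm.
- red_coupling: Loose steel pipe coupling: a smooth upright tube 42 mm across and 56 mm tall, open right through with a 31 mm bore; its upper 20 mm is a red collar of the same width. About 0.2 kg. Origin: centre of its underside; z up along the tube. It starts standing on the red pad.
- green_coupling: Loose steel pipe coupling: a smooth upright tube 42 mm across and 56 mm tall, open right through with a 31 mm bore; its upper 20 mm is a green collar of the same width. About 0.2 kg. Origin: centre of its underside; z up along the tube. It starts standing on the green pad.
- black_coupling: Loose steel pipe coupling: a smooth upright tube 42 mm across and 56 mm tall, open right through with a 31 mm bore; its upper 20 mm is a black collar of the same width. About 0.2 kg. Origin: centre of its underside; z up along the tube. It starts standing on the black pad.
- yellow_coupling: Loose steel pipe coupling: a smooth upright tube 42 mm across and 56 mm tall, open right through with a 31 mm bore; its upper 20 mm is a yellow collar of the same width. About 0.2 kg. Origin: centre of its underside; z up along the tube. It starts standing on the yellow pad.
- red_pad: Flat round red pad, 60 mm across, 4 mm thick, fixed on the checking rack; the red coupling stands on it at the start, and it marks that coupling's place in the row afterwards. Origin: centre of its underside (12 mm above the table).
- green_pad: Flat round green pad, 60 mm across, 4 mm thick, fixed on the checking rack; the green coupling stands on it at the start, and it marks that coupling's place in the row afterwards. Origin: centre of its underside (12 mm above the table).
- black_pad: Flat round black pad, 60 mm across, 4 mm thick, fixed on the checking rack; the black coupling stands on it at the start, and it marks that coupling's place in the row afterwards. Origin: centre of its underside (12 mm above the table).
- yellow_pad: Flat round yellow pad, 60 mm across, 4 mm thick, fixed on the checking rack; the yellow coupling stands on it at the start, and it marks that coupling's place in the row afterwards. Origin: centre of its underside (12 mm above the table).

How it is judged:
At the end, for the whole second after the job is handed in: Each coupling is at rest over its own pin of the blue rack, at the place opposite in order to its coloured pad on the grey rack (pad nearest the white block: pin farthest from the white block), within 13 mm along and across, foot on the bar within 4 mm, upright within 0.1 rad (x of red_coupling in the frame of pack_rack between -0.013 and 0.013 m and z of red_coupling in the frame of pack_rack between 0.008 and 0.016 m and angle between each of red_coupling, green_coupling, black_coupling, yellow_coupling's own z axis and vertical below 0.1 rad and linear speed of each of red_coupling, green_coupling, black_coupling, yellow_coupling below 0.02 m/s and ((y of red_pad in the frame of check_rack between 0.1 and 0.14 m and y of red_coupling in the frame of pack_rack between -0.133 and -0.107 m) or (y of red_pad in the frame of check_rack between 0.02 and 0.06 m and y of red_coupling in the frame of pack_rack between -0.053 and -0.027 m) or (y of red_pad in the frame of check_rack between -0.06 and -0.02 m and y of red_coupling in the frame of pack_rack between 0.027 and 0.053 m) or (y of red_pad in the frame of check_rack between -0.14 and -0.1 m and y of red_coupling in the frame of pack_rack between 0.107 and 0.133 m)) and x of green_coupling in the frame of pack_rack between -0.013 and 0.013 m and z of green_coupling in the frame of pack_rack between 0.008 and 0.016 m and ((y of green_pad in the frame of check_rack between 0.1 and 0.14 m and y of green_coupling in the frame of pack_rack between -0.133 and -0.107 m) or (y of green_pad in the frame of check_rack between 0.02 and 0.06 m and y of green_coupling in the frame of pack_rack between -0.053 and -0.027 m) or (y of green_pad in the frame of check_rack between -0.06 and -0.02 m and y of green_coupling in the frame of pack_rack between 0.027 and 0.053 m) or (y of green_pad in the frame of check_rack between -0.14 and -0.1 m and y of green_coupling in the frame of pack_rack between 0.107 and 0.133 m)) and x of black_coupling in the frame of pack_rack between -0.013 and 0.013 m and z of black_coupling in the frame of pack_rack between 0.008 and 0.016 m and ((y of black_pad in the frame of check_rack between 0.1 and 0.14 m and y of black_coupling in the frame of pack_rack between -0.133 and -0.107 m) or (y of black_pad in the frame of check_rack between 0.02 and 0.06 m and y of black_coupling in the frame of pack_rack between -0.053 and -0.027 m) or (y of black_pad in the frame of check_rack between -0.06 and -0.02 m and y of black_coupling in the frame of pack_rack between 0.027 and 0.053 m) or (y of black_pad in the frame of check_rack between -0.14 and -0.1 m and y of black_coupling in the frame of pack_rack between 0.107 and 0.133 m)) and x of yellow_coupling in the frame of pack_rack between -0.013 and 0.013 m and z of yellow_coupling in the frame of pack_rack between 0.008 and 0.016 m and ((y of yellow_pad in the frame of check_rack between 0.1 and 0.14 m and y of yellow_coupling in the frame of pack_rack between -0.133 and -0.107 m) or (y of yellow_pad in the frame of check_rack between 0.02 and 0.06 m and y of yellow_coupling in the frame of pack_rack between -0.053 and -0.027 m) or (y of yellow_pad in the frame of check_rack between -0.06 and -0.02 m and y of yellow_coupling in the frame of pack_rack between 0.027 and 0.053 m) or (y of yellow_pad in the frame of check_rack between -0.14 and -0.1 m and y of yellow_coupling in the frame of pack_rack between 0.107 and 0.133 m))); the robot touches nothing.
It fails at once if the red coupling is tipped over (more than 0.8 rad) (angle between red_coupling's own z axis and vertical above 0.8 rad).
It fails at once if the green coupling is tipped over (more than 0.8 rad) (angle between green_coupling's own z axis and vertical above 0.8 rad).
It fails at once if the black coupling is tipped over (more than 0.8 rad) (angle between black_coupling's own z axis and vertical above 0.8 rad).
It fails at once if the yellow coupling is tipped over (more than 0.8 rad) (angle between yellow_coupling's own z axis and vertical above 0.8 rad).
It also fails if it takes over 109 s, if anything falls off the work surface, if the arm or the gripper's body presses on something with over 40 N, if the wrist force passes 120 N, or if a joint passes its speed limit or range.

## Working session

There is one attempt and no reset: what is moved stays moved. The work goes in short steps, Python scripts to look and compute and a tool call to move; the robot and the scene stay as the last step left them, time stands still between calls to the robot, and variables do not carry over. Pictures are saved under pics/ and viewed, at most 14 in all, crops included, and the job is handed in when it is done.

Besides the shell and the picture viewer there is one more tool, called by a JSON object that holds its "api" and its "payload", one argument or row to a line. drive_tool: Moves the arm, as the interface text tells. Its arguments: {"type":"object","properties":{"delta_pos":{"type":"array"},"yaw":{"type":"array"},"gripper":{"type":"array"},"force":{"type":"number"}},"required":["delta_pos","yaw","gripper"]}

```bash
mkdir -p pics; python3 - <<'E'
from bench import read_state, capture, tip_extent
import cv2,pickle
s=read_state();print(s,tip_extent)
d={}
for n in("scene","top"):
    c=capture(n);d[n]=c
    cv2.imwrite(f"pics/{n}0.png",c["frame"][:,:,::-1]);print({k:v for k,v in c.items() if k!="frame"})
pickle.dump(d,open("c0.pkl","wb"))
E
```

```text
{'time_s': 0.0, 'qpos': array([ 1.23719189,  0.57654677,  0.02487099,  1.43792417, -0.01501107,
        1.12900146, -0.05646788]), 'joint_vel': array([-0.00055546,  0.00040164,  0.00173388,  0.00045494,  0.00110802,
       -0.00064977,  0.00010474]), 'joint_efforts': array([ 1.75618487e-03, -7.65750003e+01,  2.25145563e+00, -2.85962284e+01,
        1.51556282e-02,  1.29464763e-02,  1.04156854e-05]), 'tool_pos': array([ 0.16675546, -0.6536242 ,  0.24442769]), 'tcp_rot': array([ 9.92207087e-01,  1.24596862e-01, -1.51974326e-04, -8.33626242e-04]), 'wrist_force': array([ 0.39249017, -0.29963724, -0.1784196 ]), 'torque': array([-0.03085876, -0.04801102, -0.00251818]), 'grasp_force': 0.0, 'width': 0.08556139644464911} 0.014
{'fx': 442.547862859119, 'fy': 442.547862859119, 'cx': 253.31463192720327, 'cy': 190.46290786277083, 'distortion': array([-0.0136189,  0.       ,  0.       ,  0.       ,  0.       ]), 'origin': array([ 0.94467206, -0.54028022,  0.51105692]), 'attitude': array([ 0.84666612,  0.28178869, -0.14121408, -0.42873092])}
{'fx': 355.60833950141637, 'fy': 355.60833950141637, 'cx': 253.52635005948787, 'cy': 190.0348504352779, 'distortion': array([-0.03560808,  0.        ,  0.        ,  0.        ,  0.        ]), 'origin': array([ 0.46999656, -0.00912957,  0.80218357]), 'attitude': array([-0.70283912,  0.70935003, -0.04490324,  0.028695  ])}
```

View pics/top0.png

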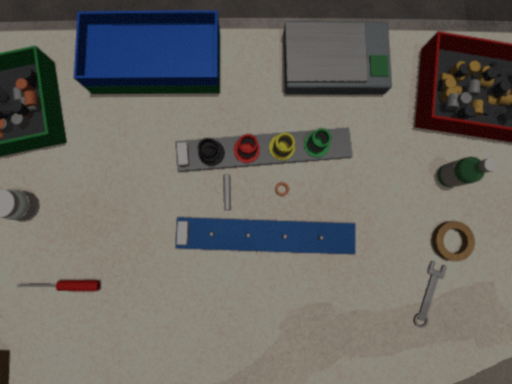

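View pics/scene0.png

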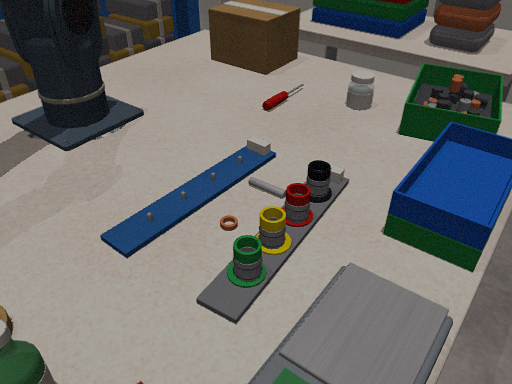

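```bash
cat >h.py <<'E'
import numpy as np,cv2,pickle
from scipy.spatial.transform import Rotation as R
def cam(c,s=None):
    K=np.array([[c["fx"],0,c["cx"]],[0,c["fy"],c["cy"]],[0,0,1]])
    if "mount" in c:
        T=np.eye(4);T[:3,:3]=R.from_quat(s["tcp_rot"]).as_matrix();T[:3,3]=s["tool_pos"];T=T@c["mount"];return K,c["distortion"],T[:3,:3],T[:3,3]
    return K,c["distortion"],R.from_quat(c["attitude"]).as_matrix(),c["origin"]
def rays(C,uv):
    K,D,A,o=C
    p=cv2.undistortPoints(np.array(uv,float).reshape(-1,1,2),K,D)[:,0]
    return np.c_[p,np.ones(len(p))]@A.T
def onz(C,uv,z):
    r=rays(C,uv);return C[3]+r*((z-C[3][2])/r[:,2])[:,None]
def proj(C,P):
    K,D,A,o=C;return cv2.projectPoints((np.array(P,float).reshape(-1,3)-o)@A,np.zeros(3),np.zeros(3),K,D)[0][:,0]
def tri(Cs,uvs):
    M=np.zeros((3,3));b=np.zeros(3)
    for C,uv in zip(Cs,uvs):
        r=rays(C,[uv])[0];r/=np.linalg.norm(r);Q=np.eye(3)-np.outer(r,r);M+=Q;b+=Q@C[3]
    return np.linalg.solve(M,b)
E
python3 - <<'E'
from h import *
d=pickle.load(open("c0.pkl","rb"))
C=cam(d["top"])
print(C[2].round(3))
print("pins",onz(C,[(211,234),(248,236),(285,237),(321,238)],.026).round(4))
t=d["top"]["frame"][120:264,165:365,::-1];cv2.imwrite("pics/t1.png",cv2.resize(t,None,fx=4,fy=4,interpolation=cv2.INTER_CUBIC))
t=d["scene"]["frame"][130:320,100:360,::-1];cv2.imwrite("pics/s1.png",cv2.resize(t,None,fx=3,fy=3,interpolation=cv2.INTER_CUBIC))
E
```

```text
[[-0.01  -0.995  0.104]
 [-1.     0.008 -0.023]
 [ 0.022 -0.104 -0.994]]
pins [[ 0.4561  0.0657  0.026 ]
 [ 0.451  -0.0144  0.026 ]
 [ 0.448  -0.0947  0.026 ]
 [ 0.4448 -0.1733  0.026 ]]
```

View pics/t1.png

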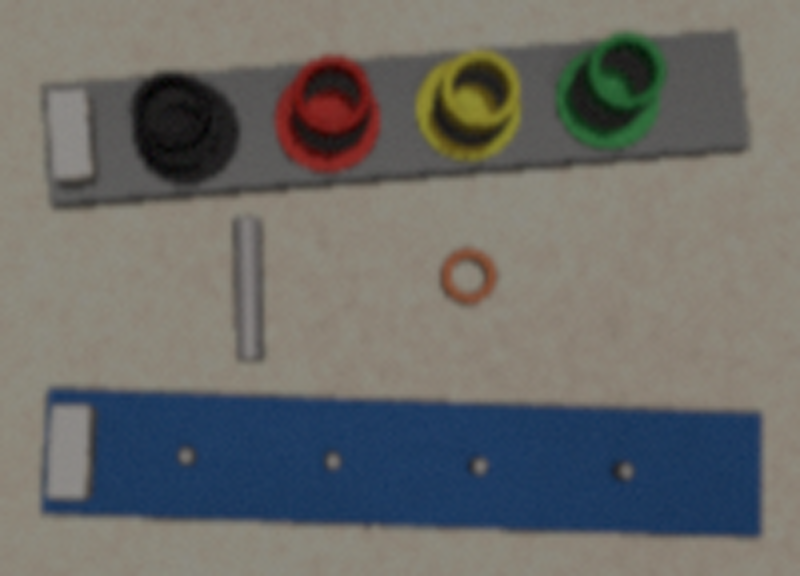

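View pics/s1.png

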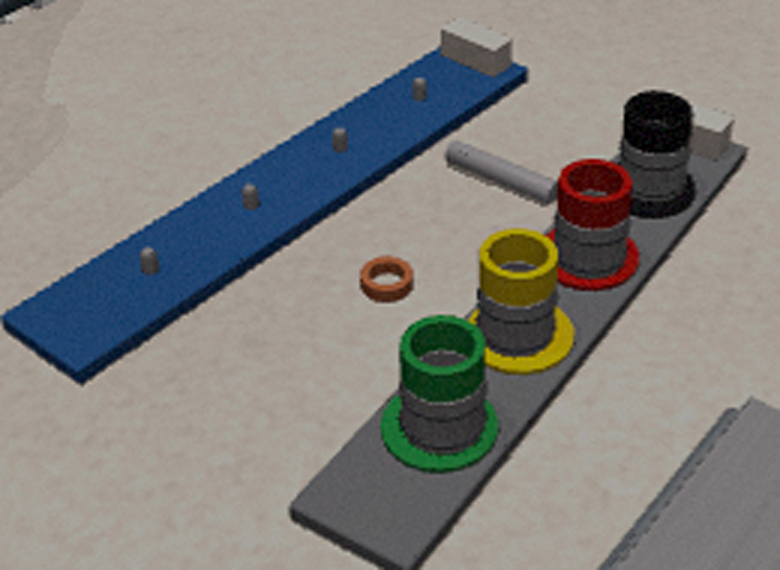

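```bash
python3 - <<'E'
from h import *
d=pickle.load(open("c0.pkl","rb"))
T,S=cam(d["top"]),cam(d["scene"])
f=lambda u,s,o:(np.array(u)+.5)/s-.5+o
rt=[(172,112),(332,93),(481,86),(628,70)];rs=[(657,112),(595,182),(518,260),(443,344)]
pt=[(186,453),(333,458),(479,463),(624,467)];ps=[(420,80),(339,130),(250,186),(150,251)]
F=lambda a,b:np.array([tri([T,S],[f(x,4,(165,120)),f(y,3,(100,130))]) for x,y in zip(a,b)])
r,p=F(rt,rs),F(pt,ps)
print("rims",r.round(4));print("pins",p.round(4))
print("pads",onz(T,[f(x,4,(165,120)) for x in [(185,127),(328,118),(468,110),(608,95)]],.016).round(4))
for q in(r,p):print(np.linalg.norm(np.diff(q[:,:2],axis=0),axis=1),np.arctan2(*(q[0]-q[3])[1::-1]),np.hypot(*q[:,:2].T))
E
```

```text
rims [[ 0.6375  0.0695  0.0694]
 [ 0.6466 -0.0146  0.0704]
 [ 0.65   -0.0938  0.068 ]
 [ 0.6584 -0.1709  0.071 ]]
pins [[ 0.4587  0.0654  0.0275]
 [ 0.4549 -0.0143  0.0276]
 [ 0.4514 -0.0933  0.0275]
 [ 0.4483 -0.1725  0.0264]]
pads [[ 0.6401  0.0673  0.016 ]
 [ 0.6448 -0.013   0.016 ]
 [ 0.649  -0.0921  0.016 ]
 [ 0.6573 -0.1718  0.016 ]]
[0.08462034 0.07924777 0.07760753] 1.657322024766544 [0.64130751 0.64673728 0.6566865  0.68020679]
[0.07970681 0.07910202 0.07926584] 1.5271677869087283 [0.46335075 0.45515374 0.46097449 0.48037212]
```

{"api": "drive_tool", "payload": {
  "delta_pos": [
    [0, 0, 0],
    [0, 0, 0],
    [0, 0, 0],
    [0, 0, 0],
    [0, 0, 0],
    [0, 0, 0],
    [0, 0, 0],
    [0, 0, 0],
    [0, 0, 0]
  ],
  "yaw": [-0.165, -0.165, -0.165, -0.165, -0.165, -0.165, -0.165, -0.167, 0],
  "gripper": [1, 1, 1, 1, 1, 1, 1, 1, 1]
}}

```text
time_s: 1.23
tool_pos: [0.1666, -0.6539, 0.2448]
tcp_rot: [0.707, 0.707, 0.0, -0.0]
wrist_force: [-0.1, -0.7, -0.4]
width: 0.0854
grasp_force: 0.0
```

{"api": "drive_tool", "payload": {
  "delta_pos": [
    [40, 32, 0],
    [40, 32, 0],
    [40, 32, 0],
    [40, 32, 0],
    [40, 32, 0],
    [40, 32, 0],
    [40, 32, 0],
    [40, 32, 0],
    [40, 32, 0],
    [40, 32, 0]
  ],
  "yaw": [0, 0, 0, 0, 0, 0, 0, 0, 0, 0],
  "gripper": [1, 1, 1, 1, 1, 1, 1, 1, 1, 1]
}}

```text
time_s: 2.48
tool_pos: [0.4873, -0.2524, 0.2453]
tcp_rot: [0.709, 0.706, 0.0, 0.0]
wrist_force: [0.6, 0.3, -1.5]
width: 0.0852
grasp_force: 0.0
```

{"api": "drive_tool", "payload": {
  "delta_pos": [
    [41, 32, 0],
    [41, 32, 0],
    [41, 32, 0],
    [41, 31, 0],
    [40, 31, 0],
    [0, 0, 0],
    [0, 0, 0]
  ],
  "yaw": [0, 0, 0, 0, 0, 0, 0],
  "gripper": [1, 1, 1, 1, 1, 1, 1]
}}

```text
time_s: 3.35
tool_pos: [0.6439, -0.05, 0.2448]
tcp_rot: [0.708, 0.707, -0.001, -0.0]
wrist_force: [-1.0, -0.6, 1.0]
width: 0.0855
grasp_force: 0.0
```

```bash
cat > w.py <<'E'
import sys
from h import *
from bench import read_state,capture
s=read_state();c=capture("wrist");C=cam(c,s)
pickle.dump((s,c),open(sys.argv[1]+".pkl","wb"))
im=c["frame"][:,:,::-1].copy()
cv2.imwrite(f"pics/{sys.argv[1]}.png",cv2.resize(im,(800,600),interpolation=cv2.INTER_CUBIC))
print(s["tool_pos"].round(4),s["tcp_rot"].round(4),s["qpos"].round(2),C[3].round(3),C[2].round(2).tolist())
E
python3 w.py w1
```

```text
[ 0.6439 -0.05    0.2448] [ 7.076e-01  7.066e-01 -6.000e-04 -2.000e-04] [ 0.26  0.55 -0.43  1.51  0.24  1.13 -0.22] [0.645 0.016 0.372] [[1.0, 0.0, -0.0], [-0.0, -0.97, -0.26], [-0.0, 0.26, -0.97]]
```

View pics/w1.png

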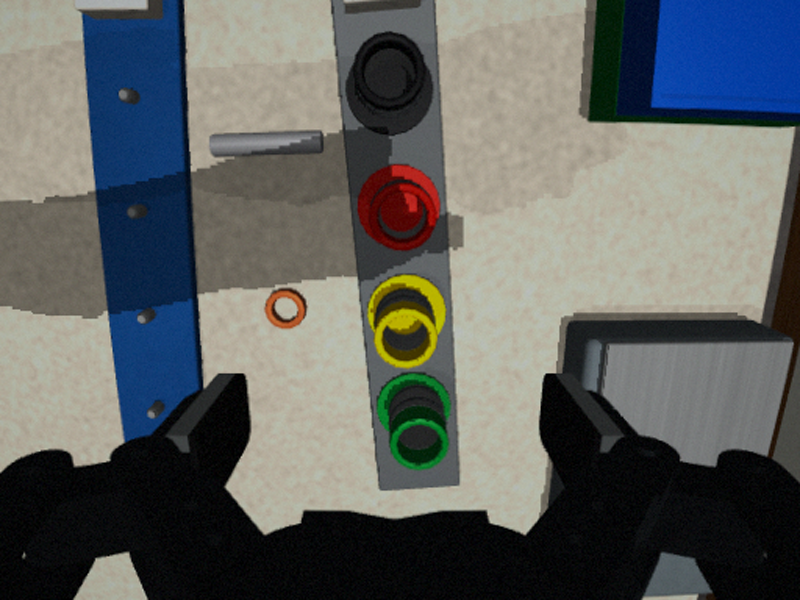

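```bash
python3 - <<'E'
from h import *
d=pickle.load(open("c0.pkl","rb"));s,c=pickle.load(open("w1.pkl","rb"))
T,S,W=cam(d["top"]),cam(d["scene"]),cam(c,s)
f=lambda u,s,o:(np.array(u)+.5)/s-.5+o
rt=[(172,112),(332,93),(481,86),(628,70)];rs=[(657,112),(595,182),(518,260),(443,344)]
pt=[(186,453),(333,458),(479,463),(624,467)];ps=[(420,80),(339,130),(250,186),(150,251)]
rw=[(388,71),(401,209),(406,337),(418,442)];pw=[(127,96),(136,212),(145,317),(153,409)]
g=lambda u:f(u,1.5625,(0,0))
for a,b,e,h,l in((rt,rs,rw,.072,"rim"),(pt,ps,pw,.026,"pin")):
    P=np.array([tri([T,S,W],[f(x,4,(165,120)),f(y,3,(100,130)),g(z)]) for x,y,z in zip(a,b,e)])
    print(l,P.round(4).tolist(),"\n wrist@z",onz(W,[g(z) for z in e],h).round(4)[:,:2].tolist(),"\n top@z",onz(T,[f(x,4,(165,120)) for x in a],h).round(4)[:,:2].tolist(),"\n scene@z",onz(S,[f(x,3,(100,130)) for x in b],h).round(4)[:,:2].tolist())
E
```

```text
rim [[0.6387, 0.0703, 0.0692], [0.647, -0.0115, 0.0682], [0.6507, -0.0926, 0.0667], [0.6592, -0.1698, 0.0692]] 
 wrist@z [[0.6411, 0.071], [0.6487, -0.0072], [0.6522, -0.0889], [0.661, -0.1657]] 
 top@z [[0.636, 0.0686], [0.6457, -0.015], [0.6491, -0.0933], [0.6574, -0.1713]] 
 scene@z [[0.64, 0.067], [0.6481, -0.016], [0.6525, -0.0978], [0.6597, -0.1711]]
pin [[0.4599, 0.0661, 0.0256], [0.4561, -0.0132, 0.025], [0.4524, -0.0922, 0.0246], [0.4483, -0.171, 0.023]] 
 wrist@z [[0.4636, 0.0665], [0.4608, -0.0117], [0.4573, -0.0897], [0.453, -0.1661]] 
 top@z [[0.4586, 0.0654], [0.4551, -0.0141], [0.4515, -0.0934], [0.4484, -0.1725]] 
 scene@z [[0.4573, 0.0673], [0.4532, -0.0127], [0.4498, -0.092], [0.4478, -0.1722]]
```

{"api": "drive_tool", "payload": {
  "delta_pos": [
    [40, -2, 0],
    [40, -2, 0],
    [39, -1, 30],
    [0, 0, 50],
    [0, 0, 50],
    [0, 0, 40],
    [0, 0, 25],
    [0, 0, 12],
    [0, 0, 0],
    [0, 0, 0]
  ],
  "yaw": [0, 0, 0, 0, 0, 0, 0, 0, 0, 0],
  "gripper": [1, 1, 1, 1, 1, 1, 1, 1, 1, 1]
}}

```text
time_s: 4.65
tool_pos: [0.6399, 0.0692, 0.0396]
tcp_rot: [0.707, 0.707, 0.001, 0.001]
wrist_force: [0.8, 0.8, -0.0]
width: 0.0856
grasp_force: 0.0
```

{"api": "drive_tool", "payload": {
  "delta_pos": [
    [0, 0, 0],
    [0, 0, 0],
    [0, 0, 0],
    [0, 0, 0],
    [0, 0, 0],
    [0, 0, 0],
    [0, 0, 0],
    [0, 0, 0]
  ],
  "yaw": [0, 0, 0, 0, 0, 0, 0, 0],
  "gripper": [0.5, 0.4, 0.3, 0.2, 0.1, 0, -0.1, -0.2],
  "force": 40
}}

```text
time_s: 5.65
tool_pos: [0.6396, 0.0695, 0.0387]
tcp_rot: [0.707, 0.707, 0.0, 0.0]
wrist_force: [0.8, -0.4, 4.5]
width: 0.0415
grasp_force: 40.5
```

{"api": "drive_tool", "payload": {
  "delta_pos": [
    [0, 0, -20],
    [0, 0, -40],
    [0, 0, -40],
    [-30, -24, 0],
    [-42, -33, 0],
    [-42, -33, 0],
    [-42, -33, 0],
    [-42, -33, 0],
    [-44, -34, 0],
    [0, 0, 0]
  ],
  "yaw": [0, 0, 0, 0, 0, 0, 0, 0, 0, 0],
  "gripper": [-1, -1, -1, -1, -1, -1, -1, -1, -1, -1],
  "force": 50
}}

```text
time_s: 6.9
tool_pos: [0.4455, -0.1767, 0.1387]
tcp_rot: [0.709, 0.705, -0.002, -0.001]
wrist_force: [0.4, 0.4, -2.2]
width: 0.0409
grasp_force: 51.1
```

```bash
python3 w.py w2
```

```text
[ 0.4455 -0.1767  0.1387] [ 7.093e-01  7.049e-01 -1.900e-03 -5.000e-04] [ 0.59  0.45 -0.44  2.06  0.3   0.69 -0.05] [ 0.447 -0.11   0.266] [[1.0, -0.0, -0.0], [-0.0, -0.97, -0.26], [-0.0, 0.26, -0.97]]
```

View pics/w2.png

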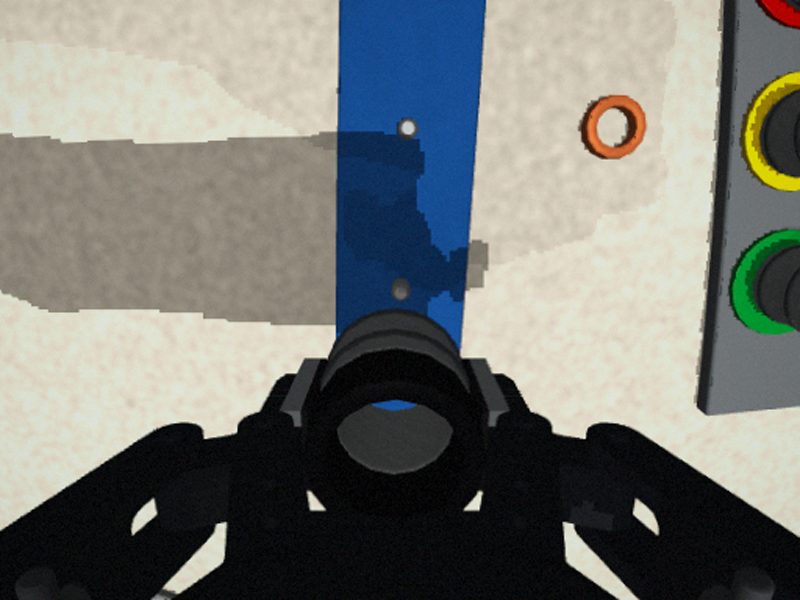

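```bash
python3 - <<'E'
from h import *
from bench import read_state
s,c=pickle.load(open("w2.pkl","rb"));W=cam(c,s);g=lambda u:(np.array(u)+.5)/1.5625-.5
print(onz(W,[g((407,128)),g((401,289))],.026),onz(W,[g((394,437))],s["tool_pos"][2]+.005+.03),read_state()["tool_pos"])
E
```

```text
[[ 0.45239744 -0.09194525  0.026     ]
 [ 0.44946374 -0.16922693  0.026     ]] [[ 0.44661972 -0.16505797  0.17372485]] [ 0.44774927 -0.17455513  0.13896657]
```

```bash
python3 - <<'E'
from h import *
s,c=pickle.load(open("w2.pkl","rb"));W=cam(c,s)
x,y,z=s["tool_pos"];f=z-.0387+.016
for r,h in((21,0),(21,36),(21,56),(15.5,56),(15.5,36)):
    u=proj(W,[(x+r/1e3*np.cos(a),y+r/1e3*np.sin(a),f+h/1e3) for a in np.linspace(0,6.28,60)])*1.5625
    print(r,h,u.min(0).round(),u.max(0).round())
E
```

```text
21 0 [328. 315.] [455. 432.]
21 36 [310. 357.] [471. 500.]
21 56 [295. 393.] [484. 555.]
15.5 56 [319. 417.] [459. 536.]
15.5 36 [331. 378.] [450. 483.]
```

{"api": "drive_tool", "payload": {
  "delta_pos": [
    [1, 1, 0],
    [0, 0, 20],
    [0, 0, 30],
    [0, 0, 25],
    [0, 0, 15],
    [0, 0, 8],
    [0, 0, 4],
    [0, 0, 0],
    [0, 0, 0]
  ],
  "yaw": [0, 0, 0, 0, 0, 0, 0, 0, 0],
  "gripper": [-1, -1, -1, -1, -1, -1, -1, -1, -1]
}}

```text
time_s: 8.07
tool_pos: [0.4507, -0.1718, 0.0368]
tcp_rot: [0.707, 0.707, 0.0, 0.0]
wrist_force: [-0.3, -0.4, -2.2]
width: 0.0412
grasp_force: 51.1
```

{"api": "drive_tool", "payload": {
  "delta_pos": [
    [0, 0, 2],
    [0, 0, 0],
    [0, 0, 0]
  ],
  "yaw": [0, 0, 0],
  "gripper": [-1, -1, -1]
}}

```text
time_s: 8.45
tool_pos: [0.4507, -0.172, 0.0346]
tcp_rot: [0.707, 0.707, 0.0, 0.0]
wrist_force: [0.2, -0.6, 4.2]
width: 0.0408
grasp_force: 51.6
```

{"api": "drive_tool", "payload": {
  "delta_pos": [
    [0, 0, 0],
    [0, 0, 0],
    [0, 0, 0],
    [0, 0, 0],
    [0, 0, 0],
    [0, 0, -20],
    [0, 0, -40],
    [0, 0, -50],
    [0, 0, -20],
    [0, 0, 0]
  ],
  "yaw": [0, 0, 0, 0, 0, 0, 0, 0, 0, 0],
  "gripper": [0.1, 0.3, 0.6, 1, 1, 1, 1, 1, 1, 1]
}}

```text
time_s: 9.7
tool_pos: [0.4511, -0.1721, 0.1657]
tcp_rot: [0.707, 0.707, 0.001, 0.002]
wrist_force: [0.1, -0.2, 0.8]
width: 0.0851
grasp_force: 0.0
```

```bash
python3 w.py w3
```

```text
[ 0.4511 -0.1721  0.1657] [7.069e-01 7.073e-01 6.000e-04 1.500e-03] [ 0.61  0.42 -0.47  2.03  0.28  0.75 -0.03] [ 0.452 -0.106  0.293] [[1.0, 0.0, 0.0], [0.0, -0.97, -0.26], [0.0, 0.26, -0.97]]
```

View pics/w3.png

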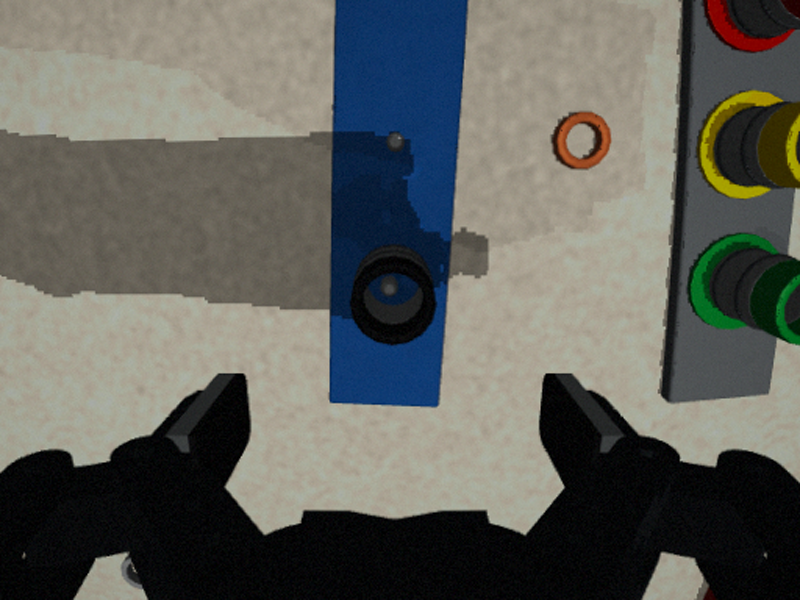

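```bash
python3 - <<'E'
from h import *
s,c=pickle.load(open("w3.pkl","rb"));W=cam(c,s);g=lambda u:(np.array(u)+.5)/1.5625-.5
print(onz(W,[g((389,288)),g((395,142))],.026),onz(W,[g((393,302))],.068))
E
```

```text
[[ 0.44947226 -0.17057152  0.026     ]
 [ 0.45267537 -0.09214922  0.026     ]] [[ 0.45171025 -0.16719823  0.068     ]]
```

{"api": "drive_tool", "payload": {
  "delta_pos": [
    [32, 39, 0],
    [32, 39, 0],
    [32, 39, 0],
    [33, 39, 0],
    [33, 40, 0],
    [0, 0, 20],
    [0, 0, 50],
    [0, 0, 40],
    [0, 0, 17],
    [0, 0, 0]
  ],
  "yaw": [0, 0, 0, 0, 0, 0, 0, 0, 0, 0],
  "gripper": [1, 1, 1, 1, 1, 1, 1, 1, 1, 1]
}}

```text
time_s: 11.0
tool_pos: [0.6454, -0.0094, 0.0359]
tcp_rot: [0.707, 0.708, -0.001, -0.001]
wrist_force: [0.2, 0.9, 1.2]
width: 0.0852
grasp_force: 0.0
```

{"api": "drive_tool", "payload": {
  "delta_pos": [
    [0, 0, 0],
    [0, 0, 0],
    [0, 0, 0],
    [0, 0, 0],
    [0, 0, 0],
    [0, 0, 0],
    [0, 0, 0],
    [0, 0, 0]
  ],
  "yaw": [0, 0, 0, 0, 0, 0, 0, 0],
  "gripper": [0.5, 0.4, 0.3, 0.2, 0.1, 0, -0.1, -0.2],
  "force": 50
}}

```text
time_s: 12.0
tool_pos: [0.6467, -0.0095, 0.0377]
tcp_rot: [0.707, 0.707, 0.0, 0.0]
wrist_force: [1.0, -0.2, 4.6]
width: 0.0403
grasp_force: 50.7
```

{"api": "drive_tool", "payload": {
  "delta_pos": [
    [0, 0, -20],
    [0, 0, -40],
    [0, 0, -40],
    [-13, -31, 0],
    [-18, -42, 0],
    [-18, -42, 0],
    [-18, -42, 0],
    [-16, -38, 0],
    [0, 0, 0],
    [0, 0, 0]
  ],
  "yaw": [0, 0, 0, 0, 0, 0, 0, 0, 0, 0],
  "gripper": [-1, -1, -1, -1, -1, -1, -1, -1, -1, -1]
}}

```text
time_s: 13.25
tool_pos: [0.452, -0.0927, 0.1381]
tcp_rot: [0.707, 0.707, 0.0, 0.001]
wrist_force: [0.7, 0.1, -2.2]
width: 0.0406
grasp_force: 51.1
```

{"api": "drive_tool", "payload": {
  "delta_pos": [
    [0, 0, 0],
    [0, 0, 20],
    [0, 0, 30],
    [0, 0, 25],
    [0, 0, 15],
    [0, 0, 8],
    [0, 0, 4],
    [0, 0, 0],
    [0, 0, 0]
  ],
  "yaw": [0, 0, 0, 0, 0, 0, 0, 0, 0],
  "gripper": [-1, -1, -1, -1, -1, -1, -1, -1, -1]
}}

```text
time_s: 14.38
tool_pos: [0.4517, -0.0928, 0.0358]
tcp_rot: [0.707, 0.707, 0.0, 0.0]
wrist_force: [0.1, 0.1, -1.7]
width: 0.0403
grasp_force: 51.1
```

{"api": "drive_tool", "payload": {
  "delta_pos": [
    [0, 0, 2],
    [0, 0, 0],
    [0, 0, 0]
  ],
  "yaw": [0, 0, 0],
  "gripper": [-1, -1, -1]
}}

```text
time_s: 14.75
tool_pos: [0.4516, -0.0929, 0.0336]
tcp_rot: [0.707, 0.707, 0.0, 0.0]
wrist_force: [-0.0, -1.6, 3.4]
width: 0.0406
grasp_force: 51.4
```

{"api": "drive_tool", "payload": {
  "delta_pos": [
    [0, 0, 0],
    [0, 0, 0],
    [0, 0, 0],
    [0, 0, 0],
    [0, 0, 0],
    [0, 0, -20],
    [0, 0, -40],
    [0, 0, -50],
    [0, 0, -20],
    [0, 0, 0]
  ],
  "yaw": [0, 0, 0, 0, 0, 0, 0, 0, 0, 0],
  "gripper": [0.1, 0.3, 0.6, 1, 1, 1, 1, 1, 1, 1]
}}

```text
time_s: 16.0
tool_pos: [0.4521, -0.093, 0.1647]
tcp_rot: [0.707, 0.707, 0.001, 0.001]
wrist_force: [-0.6, 0.3, 0.1]
width: 0.0854
grasp_force: 0.0
```

{"api": "drive_tool", "payload": {
  "delta_pos": [
    [0, 40, 0],
    [0, 40, 0],
    [0, 40, 0],
    [0, 40, 0],
    [1, 39, 0],
    [0, 0, 20],
    [0, 0, 50],
    [0, 0, 40],
    [0, 0, 17],
    [0, 0, 0]
  ],
  "yaw": [0, 0, 0, 0, 0, 0, 0, 0, 0, 0],
  "gripper": [1, 1, 1, 1, 1, 1, 1, 1, 1, 1]
}}

```text
time_s: 17.25
tool_pos: [0.6496, -0.0913, 0.035]
tcp_rot: [0.707, 0.708, -0.001, -0.001]
wrist_force: [-0.0, -0.6, 0.9]
width: 0.0851
grasp_force: 0.0
```

{"api": "drive_tool", "payload": {
  "delta_pos": [
    [0, 0, 0],
    [0, 0, 0],
    [0, 0, 0],
    [0, 0, 0],
    [0, 0, 0],
    [0, 0, 0],
    [0, 0, 0],
    [0, 0, 0]
  ],
  "yaw": [0, 0, 0, 0, 0, 0, 0, 0],
  "gripper": [0.5, 0.4, 0.3, 0.2, 0.1, 0, -0.1, -0.2],
  "force": 50
}}

```text
time_s: 18.25
tool_pos: [0.6504, -0.0915, 0.0364]
tcp_rot: [0.707, 0.707, 0.0, 0.0]
wrist_force: [-0.7, -0.1, 1.5]
width: 0.0405
grasp_force: 50.6
```

{"api": "drive_tool", "payload": {
  "delta_pos": [
    [0, 0, -20],
    [0, 0, -40],
    [0, 0, -40],
    [12, -31, 0],
    [17, -42, 0],
    [17, -42, 0],
    [16, -42, 0],
    [15, -38, 0],
    [0, 0, 0],
    [0, 0, 0]
  ],
  "yaw": [0, 0, 0, 0, 0, 0, 0, 0, 0, 0],
  "gripper": [-1, -1, -1, -1, -1, -1, -1, -1, -1, -1]
}}

```text
time_s: 19.5
tool_pos: [0.4562, -0.0148, 0.1372]
tcp_rot: [0.707, 0.707, 0.001, 0.001]
wrist_force: [0.1, 0.4, -1.9]
width: 0.0405
grasp_force: 51.0
```

```bash
python3 w.py w4
```

```text
[ 0.4562 -0.0148  0.1372] [7.067e-01 7.075e-01 6.000e-04 8.000e-04] [ 0.28  0.43 -0.49  2.12  0.33  0.66 -0.43] [0.457 0.052 0.264] [[1.0, 0.0, 0.0], [0.0, -0.97, -0.26], [0.0, 0.26, -0.97]]
```

View pics/w4.png

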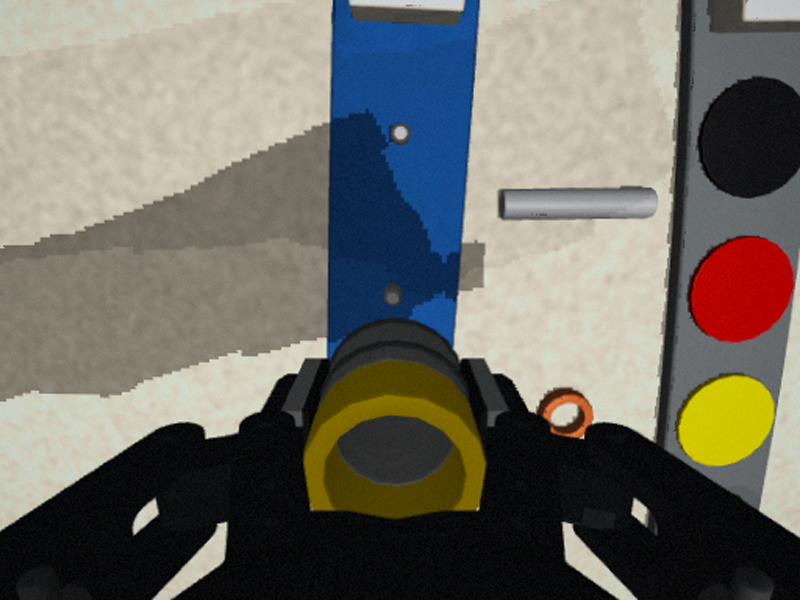

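```bash
python3 - <<'E'
from h import *
s,c=pickle.load(open("w4.pkl","rb"));W=cam(c,s);g=lambda u:(np.array(u)+.5)/1.5625-.5
print(onz(W,[g((392,295)),g((399,133))],.026))
E
```

```text
[[ 0.4561931  -0.00982656  0.026     ]
 [ 0.45936709  0.06787444  0.026     ]]
```

{"api": "drive_tool", "payload": {
  "delta_pos": [
    [3, 0, 0],
    [0, 0, 20],
    [0, 0, 30],
    [0, 0, 25],
    [0, 0, 15],
    [0, 0, 8],
    [0, 0, 4],
    [0, 0, 0],
    [0, 0, 1],
    [0, 0, 0]
  ],
  "yaw": [0, 0, 0, 0, 0, 0, 0, 0, 0, 0],
  "gripper": [-1, -1, -1, -1, -1, -1, -1, -1, -1, -1]
}}

```text
time_s: 20.8
tool_pos: [0.4554, -0.0118, 0.0336]
tcp_rot: [0.707, 0.707, 0.0, 0.0]
wrist_force: [-0.6, -0.1, -1.0]
width: 0.0404
grasp_force: 51.0
```

{"api": "drive_tool", "payload": {
  "delta_pos": [
    [0, 0, 1],
    [0, 0, 0],
    [0, 0, 0]
  ],
  "yaw": [0, 0, 0],
  "gripper": [-1, -1, -1]
}}

```text
time_s: 21.18
tool_pos: [0.4553, -0.0118, 0.0324]
tcp_rot: [0.707, 0.707, 0.0, 0.0]
wrist_force: [0.2, -0.2, -0.4]
width: 0.0403
grasp_force: 51.0
```

{"api": "drive_tool", "payload": {
  "delta_pos": [
    [0, 0, 0],
    [0, 0, 0],
    [0, 0, 0],
    [0, 0, 0],
    [0, 0, 0],
    [0, 0, -20],
    [0, 0, -40],
    [0, 0, -50],
    [0, 0, -22],
    [0, 0, 0]
  ],
  "yaw": [0, 0, 0, 0, 0, 0, 0, 0, 0, 0],
  "gripper": [0.1, 0.3, 0.6, 1, 1, 1, 1, 1, 1, 1]
}}

```text
time_s: 22.42
tool_pos: [0.4561, -0.0119, 0.1657]
tcp_rot: [0.707, 0.707, 0.001, 0.001]
wrist_force: [-0.1, -0.2, -1.0]
width: 0.0853
grasp_force: 0.0
```

{"api": "drive_tool", "payload": {
  "delta_pos": [
    [-31, 41, 0],
    [-31, 41, 0],
    [-31, 41, 0],
    [-32, 41, 0],
    [-32, 40, 0],
    [0, 0, 20],
    [0, 0, 50],
    [0, 0, 40],
    [0, 0, 16],
    [0, 0, 0]
  ],
  "yaw": [0, 0, 0, 0, 0, 0, 0, 0, 0, 0],
  "gripper": [1, 1, 1, 1, 1, 1, 1, 1, 1, 1]
}}

```text
time_s: 23.68
tool_pos: [0.6587, -0.1683, 0.037]
tcp_rot: [0.707, 0.708, -0.001, -0.001]
wrist_force: [1.4, 0.6, 0.6]
width: 0.0853
grasp_force: 0.0
```

{"api": "drive_tool", "payload": {
  "delta_pos": [
    [0, 0, 0],
    [0, 0, 0],
    [0, 0, 0],
    [0, 0, 0],
    [0, 0, 0],
    [0, 0, 0],
    [0, 0, 0],
    [0, 0, 0]
  ],
  "yaw": [0, 0, 0, 0, 0, 0, 0, 0],
  "gripper": [0.5, 0.4, 0.3, 0.2, 0.1, 0, -0.1, -0.2],
  "force": 50
}}

```text
time_s: 24.68
tool_pos: [0.6598, -0.1685, 0.0386]
tcp_rot: [0.707, 0.707, 0.0, 0.0]
wrist_force: [1.4, 0.6, 4.4]
width: 0.0402
grasp_force: 50.7
```

{"api": "drive_tool", "payload": {
  "delta_pos": [
    [0, 0, -20],
    [0, 0, -40],
    [0, 0, -40],
    [25, -22, 0],
    [36, -31, 0],
    [36, -31, 0],
    [36, -31, 0],
    [36, -31, 0],
    [36, -31, 0],
    [29, -24, 0]
  ],
  "yaw": [0, 0, 0, 0, 0, 0, 0, 0, 0, 0],
  "gripper": [-1, -1, -1, -1, -1, -1, -1, -1, -1, -1]
}}

```text
time_s: 25.92
tool_pos: [0.4567, 0.0665, 0.1393]
tcp_rot: [0.706, 0.708, 0.0, 0.0]
wrist_force: [1.4, 0.8, -2.2]
width: 0.0405
grasp_force: 51.0
```

{"api": "drive_tool", "payload": {
  "delta_pos": [
    [0, 0, 0],
    [0, 0, 0],
    [0, 0, 20],
    [0, 0, 30],
    [0, 0, 25],
    [0, 0, 15],
    [0, 0, 8],
    [0, 0, 4],
    [0, 0, 0],
    [0, 0, 0]
  ],
  "yaw": [0, 0, 0, 0, 0, 0, 0, 0, 0, 0],
  "gripper": [-1, -1, -1, -1, -1, -1, -1, -1, -1, -1]
}}

```text
time_s: 27.18
tool_pos: [0.4585, 0.0652, 0.0368]
tcp_rot: [0.707, 0.707, 0.0, 0.0]
wrist_force: [-0.4, 1.3, -2.3]
width: 0.0407
grasp_force: 51.0
```

Lower, release, rise, and back off so the overhead cameras see all four.

{"api": "drive_tool", "payload": {
  "delta_pos": [
    [0, 0, 2],
    [0, 0, 0],
    [0, 0, 0]
  ],
  "yaw": [0, 0, 0],
  "gripper": [-1, -1, -1]
}}

```text
time_s: 27.55
tool_pos: [0.4584, 0.0652, 0.0345]
tcp_rot: [0.707, 0.707, 0.0, 0.0]
wrist_force: [0.6, -0.8, 2.1]
width: 0.0407
grasp_force: 51.2
```

{"api": "drive_tool", "payload": {
  "delta_pos": [
    [0, 0, 0],
    [0, 0, 0],
    [0, 0, 0],
    [0, 0, 0],
    [0, 0, 0],
    [0, 0, -20],
    [0, 0, -40],
    [0, 0, -50],
    [0, 0, -50],
    [0, 0, -50]
  ],
  "yaw": [0, 0, 0, 0, 0, 0, 0, 0, 0, 0],
  "gripper": [0.1, 0.3, 0.6, 1, 1, 1, 1, 1, 1, 1]
}}

```text
time_s: 28.8
tool_pos: [0.4578, 0.0652, 0.246]
tcp_rot: [0.707, 0.708, 0.0, -0.0]
wrist_force: [1.4, -0.1, 0.7]
width: 0.0856
grasp_force: 0.0
```

{"api": "drive_tool", "payload": {
  "delta_pos": [
    [-30, 5, 0],
    [-45, 10, 0],
    [-45, 10, 0],
    [-45, 10, 0],
    [0, 0, 0],
    [0, 0, 0],
    [0, 0, 0]
  ],
  "yaw": [0, 0, 0, 0, 0, 0, 0],
  "gripper": [1, 1, 1, 1, 1, 1, 1]
}}

```text
time_s: 29.68
tool_pos: [0.4932, -0.0984, 0.2444]
tcp_rot: [0.706, 0.708, 0.0, -0.0]
wrist_force: [0.3, -0.5, 0.0]
width: 0.0857
grasp_force: 0.0
```

```bash
python3 w.py w5; python3 -c "
from bench import capture;import cv2
c=capture('scene')['frame'][90:300,80:360,::-1];cv2.imwrite('pics/s2.png',cv2.resize(c,None,fx=2.8,fy=2.8,interpolation=cv2.INTER_CUBIC))"
```

```text
[ 0.4932 -0.0984  0.2444] [ 7.060e-01  7.082e-01  1.000e-04 -1.000e-04] [ 0.49  0.35 -0.53  1.87  0.21  0.97 -0.13] [ 0.494 -0.032  0.372] [[1.0, 0.0, 0.0], [0.0, -0.97, -0.26], [-0.0, 0.26, -0.97]]
```

View pics/w5.png

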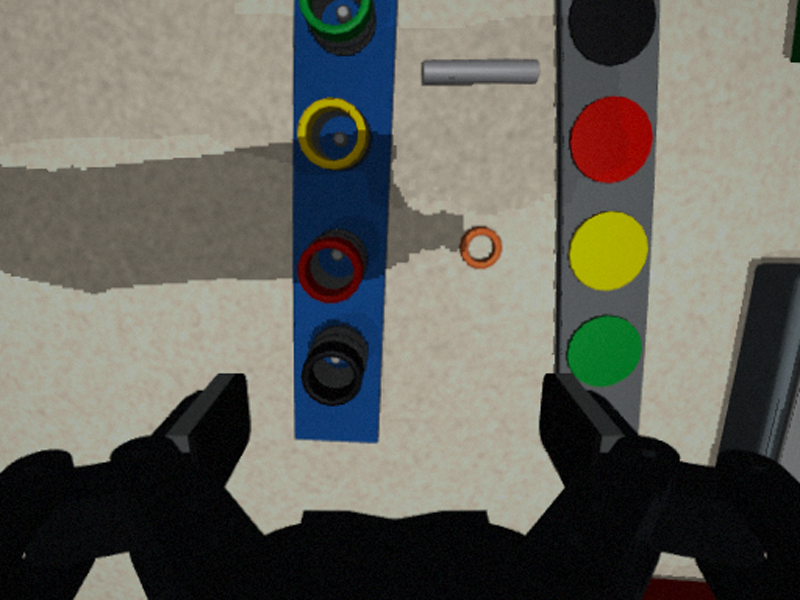

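View pics/s2.png

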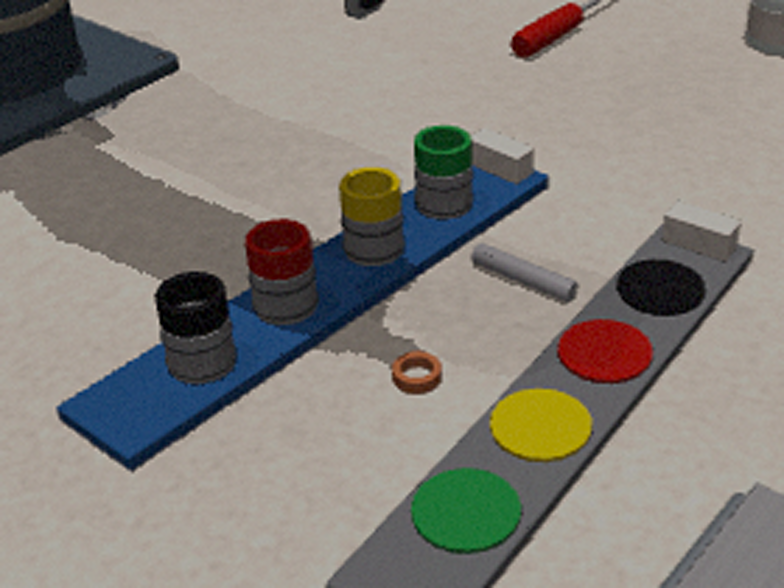

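All four couplings stand upright over the pins. Measured from the blue rack's white block, the order is green, yellow, red, black. In the wrist view the bores sit at about (337,8), (333,134), (331,268) and (332,370), with the pins visible inside. The scene view confirms they are upright.

```bash
python3 -c "
from bench import sign_off;print(sign_off())"
```

```text
the job is handed in; nothing more can be done
None
```

The job is handed in: all four couplings stand upright on the blue rack's pins in reverse order (green, yellow, red, black from its white block), finished at about 30 s of the 109 s limit; the hand-in returned no verdict.

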